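# Open a test fixture with a doubtful catch and hold its lid up

### The job

Get the board test fixture open for a colleague: first turn its round knob until the sliding pointer lines up with the mark, so that the probes are clear of the board. Then lift at the lid's bar to feel whether the hidden catch is holding; if it is, let the lid down, slide the release tab all the way to the right, away from the lid, and lift again. Finish while still holding the lid by its bar, open at about 60 degrees and still (it falls shut if let go); leave the pointer on the mark and the things lying around where they are.

Things in the scene. Friction and masses are not known exactly. Their poses are not given: they have to be found in the camera images.
- fixture: grey steel board test fixture, fixed to the bench, 140 (x) x 260 (y) x 70 mm high. Origin: centre of its underside; -x is its front (towards the robot), +y its left. Left: a tub under a lid with a clear window. Right (y -130 to -22 mm): a flat deck 70 mm high with the release tab (front), round knob (middle), pointer scale (back). The lid's top is level with the deck
- bar_centre (a point): middle of the lid's handle: a round steel bar, 10 mm thick, 110 mm long along the fixture's y, 66 mm above the bench when shut. Clear gap of 50 mm between bar and fixture front, open below; 8 mm side arms at its ends. Grip with one finger before and one behind it; it can turn in the grip, so the fingers may keep pointing down as the lid swings. Moves with the lid
- lid_hinge (a point): middle of the lid's hinge axis, which runs along the fixture's y at the back of the lid, 66 mm above the bench; the bar swings round it at a radius of 190 mm. Its axes are the fixture's axes
- lid (a joint): lid angle in rad: 0 shut, grows as the bar is lifted, stop at 1.4. Weight and a closing spring pull it shut from every angle; lifting takes 2 to 4 N at the bar. If the hidden catch holds, the lid rises only about 0.035 rad (6 mm at the bar) and stops dead; otherwise it lifts freely. The catch sometimes fails to engage and cannot be seen
- tab_centre (a point): centre of the dark steel release tab's upright thumb piece, 26 (x) x 10 (y) x 26 mm high, from 3 to 29 mm above the deck; this point is 16 mm above the deck (86 mm above the bench). Slides along the fixture's -y (to the right, away from the lid). Its axes are the fixture's axes
- release (a joint): travel of the release tab in m: 0 at home next to the lid (as at the start), 0.018 all the way to the right; stays where it is left, takes about 3 N. It pushes the hidden catch back, which then stays back. The catch is free for certain beyond 0.012
- knob_grip (a point): grip point on the axis of the black round knob, 34 mm in diameter, 41 mm high, axis vertical, top 43 mm above the deck; this point is 28 mm above the deck (98 mm above the bench). Round, so it can be gripped at any yaw
- knob (a joint): knob angle in rad, grows counter-clockwise as seen from above, range -1.1 to 1.1; starts negative. Geared to the pointer: 20 mm to the fixture's +y (left) for 1 rad counter-clockwise. Stays where it is left, turns with about 0.05 N m
- pointer_tip (a point): tip of the small dark steel pointer that slides along the fixture's y on the scale at the back of the deck, moved by the knob. Its axes are the fixture's axes
- mark_tip (a point): tip of the mark, a small screwed-down steel rider on the back of the same scale, facing the pointer; set somewhere else each time. At the start it is 6 to 26 mm to the left (fixture's +y) of the pointer. Aligned when both tips have the same y in the fixture's frame. Its axes are the fixture's axes
- flux_bottle: bystander: small dropper bottle, 32 x 33 x 94 mm, upright, origin at the centre of its underside
- battery: bystander: block battery, 18 x 27 x 48 mm, upright, origin at the centre of its underside
- multimeter: bystander: hand multimeter lying flat, 150 x 72 x 42 mm, origin at the centre of its underside
- marker: bystander: marker pen lying flat, 14 x 135 x 14 mm, origin at the centre of its underside
- connector_1: bystander: round metal connector, 28 x 30 x 27 mm, origin at the centre of its underside
- trim_pot_box: bystander: flat round tin, 59 mm across, 24 mm high, origin at the centre of its underside

How it is judged:
By the outcome, as a careful person would: the job done as asked, in the order asked, and still so for the second after the job is handed in, while the arm keeps its last pose, push and grip.
It also fails if it takes over 72 s, if anything falls off the work surface, if the arm or the gripper's body presses on something with over 40 N, if the wrist force passes 120 N, or if a joint passes its speed limit or range.

### The arm

A 7-joint arm with a two-finger parallel gripper is mounted at the origin on a cart in front of the work surface, level with it; the furniture and walls round the work are solid. World frame = base frame: x ahead of the robot, y to its left, z up, the work surface at z = 0. Lengths are in m, angles in rad, forces in N, time in s.
With the tool pointing down it reaches from about 0.4 to 0.85 m from the base axis. Payload 10.4 kg.
Tool frame: the origin (TCP) lies at the very end of the fingers, on their centre line; the grasp point (between the pads) lies ctrl.grip_point_offset behind it (ctrl.grip_point_offset is the distance from the TCP to the grasp point, in m); z points along the fingers, y is the line along which they close (so a half turn about z gives the same grasp; the last joint's range is limited). The gripper opens to 85 mm and grips with 20 to 120 N. Pads are 22 mm wide; open, the fingers measure 114 mm over their backs; the gripper's body (76 mm by 85 mm) begins 54 mm behind the grasp point. The pads swing forward as they close: fully open they stand 13 mm farther back than shut.
Start: joints at [1.094, 0.332, -0.065, 1.46, 0.022, 1.35, -0.088], TCP at [0.274, -0.562, 0.231] pointing down, gripper open.
Joint ranges: [-2.6, 2.6], [-0.5, 2.12], [-1.47, 1.34], [0.16, 2.42], [-1.27, 4.41], [0.06, 2.06], [-2.6, 2.6]. Speed limits (rad/s): [2.22, 2.22, 2.79, 2.79, 3.14, 3.14, 3.14].

### API

Orientations are given as a 3x3 rotation matrix whose columns are the frame's x, y, z axes.
In Python, from workcell import get_obs, optics, order, ctrl gives the robot as it stands. The module is installed in compiled form; this text tells all that it offers.
- The arm moves only by the tool apply_moves, never from a script. Its argument "targets" is a list of rows, each an object of numbers: "x", "y", "z": the shift along the tool's x, y, z in mm; "spin": the turn about the tool's z in rad; "grip": the gripper's target within -1 to 1 (shut at 1, half-way at 0, fully open at -1). A call has 1 to 20 rows; each row shifts and turns the commanded pose from where the row before left it, along the tool's axes as they then stand; what a row does not reach is not made up. A row lasts 1/12 s, in which the tool goes at most 41.7 mm and 7.16 degrees, less where a joint would pass 70% of its speed; a pose out of reach is approached as far as the arm can. A call with a gripper value outside its range is refused whole. The fingers move at their own pace and stop on an object; the grip force is fixed at half the most. Time passes only in rows, so rows that do not move let the fingers close. It gives the time, the measured TCP pose, the force, the opening and the grip force at its end, in the units of the state.
- get_obs(): the state, without advancing time (a new reading comes with each control period).
- optics.capture(name): name is "side" or "top" or "wrist"; returns (picture, depth): 400x640x3 uint8, red, green, blue; 400x640 float32, m along the optical axis (not along the pixel's ray), 0 where there is no reading.
- optics.get_calibration(name): a dict with "fx", "fy", "cx", "cy" (pixels), "k1" (the pictures are not rectified: a ray, as slopes to the right and down, at radius r is drawn at 1 + k1 r^2 times it, then the intrinsics apply), "R" (3x3) and "t" (3): a world point X has camera coordinates R X + t; the wrist camera has in their place "hand_eye" (4x4, takes a point from camera to tool coordinates, whose origin is the TCP and whose axes are the flange's). Camera axes: x right, y down, z forward; pixel columns grow to the right and rows downward; lengths in m; the calibration is good to about 2 mm. A picture is of the moment at which its call begins: read the wrist's pose just before it. get_calibration takes no time and is no camera call.
- order.close_job(): hands the job in; it is judged then, once.
The state is a dict: "time": time; "joint_pos": joint angles; "qd": joint speeds; "effort": joint torques, N m; "tool_pos": TCP position; "tcp_rot": TCP orientation; "ft_force": force on the tool from outside, world axes, zero at the start; "torque": the same for the moment, N m; "gripper_width": opening from 0.0 (shut) to 1.0 (fully open); "gripper_force": force on a finger pad.
Only numpy, scipy, OpenCV 4.12 (cv2) and the standard library are available. Lean on these libraries where they do the work, as an engineer would, in place of code of your own. Each camera call takes 0.05 s, during which the arm holds its last target. There are 200 camera calls.

## Working session

There is one attempt and no reset: what is moved stays moved. The work goes in short steps, Python scripts to look and compute and a tool call to move; the robot and the scene stay as the last step left them, time stands still between calls to the robot, and variables do not carry over. Pictures are saved under pics/ and viewed, at most 12 in all, crops included, and the job is handed in when it is done.

Besides the shell and the picture viewer there is one more tool, called after "Request:" in YAML: its name, and indented under it one key for each argument. apply_moves: Moves the arm, as the interface text tells. Its arguments: {"type":"object","properties":{"targets":{"type":"array","items":{"type":"object","properties":{"x":{"type":"number"},"y":{"type":"number"},"z":{"type":"number"},"spin":{"type":"number"},"grip":{"type":"number"}}}}},"required":["targets"]}

```bash
mkdir -p pics
cat > h.py <<'E'
import numpy as np, cv2
from workcell import get_obs, optics, order, ctrl
def cap(n):
    o=get_obs(); p,d=optics.capture(n); np.savez(f'last_{n}.npz',p=p,d=d,R=o['tcp_rot'],t=o['tool_pos']); return p,d
def save(img,name): cv2.imwrite('pics/'+name,cv2.cvtColor(img,cv2.COLOR_RGB2BGR))
def world(n,u,v,z=None):
    "pixel->world from last capture; z given: intersect with plane"
    f=np.load(f'last_{n}.npz'); c=optics.get_calibration(n)
    K=np.array([[c['fx'],0,c['cx']],[0,c['fy'],c['cy']],[0,0,1.]])
    s=cv2.undistortPoints(np.array([[[u,v]]],float),K,np.array([c['k1'],0,0,0.]))[0,0]
    r=np.array([s[0],s[1],1.])
    if n=='wrist':
        H=np.array(c['hand_eye']); A=f['R']@H[:3,:3]; b=f['R']@H[:3,3]+f['t']
    else:
        A=np.array(c['R']).T; b=-A@np.array(c['t'])
    ray=A@r
    k=f['d'][int(round(v)),int(round(u))] if z is None else (z-b[2])/ray[2]
    return b+k*ray
E
python3 - <<'E'
from h import *
np.set_printoptions(precision=4,suppress=True)
o=get_obs(); print({k:o[k] for k in('time','tool_pos','tcp_rot','ft_force','gripper_width')},ctrl.grip_point_offset)
for n in('top','side'):
    p,d=cap(n); save(p,n+'0.png'); c=optics.get_calibration(n); print(n,c['fx'],-np.array(c['R']).T@c['t'])
E
```

```text
{'time': 0.0, 'tool_pos': array([ 0.2738, -0.5614,  0.2305]), 'tcp_rot': array([[ 0.8988,  0.4384, -0.0007],
       [ 0.4384, -0.8988,  0.0012],
       [-0.0001, -0.0014, -1.    ]]), 'ft_force': array([ 0.5504, -0.1223, -0.637 ]), 'gripper_width': 1.0010490165525248} 0.0187
top 375.72477897284114 [ 0.4944 -0.0212  1.0359]
side 371.86255409847973 [ 0.5162 -0.8944  0.5113]
```

View pics/top0.png

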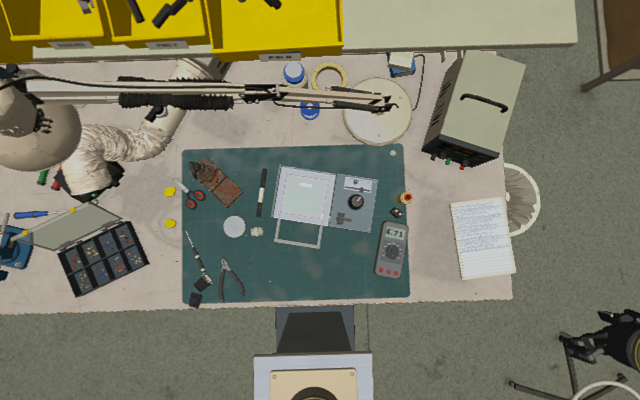

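View pics/side0.png

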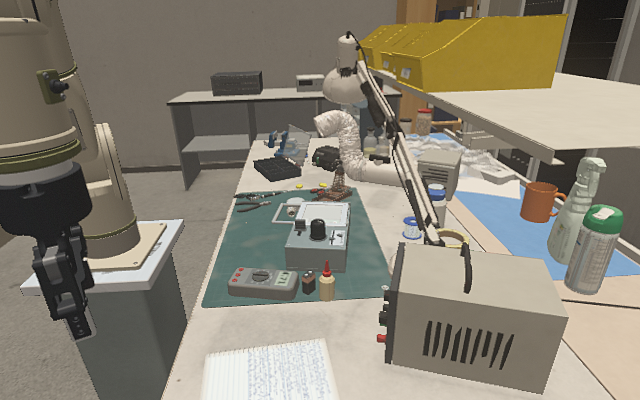

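The top view shows the fixture at about (325,205), with the knob at (356,202), the tab near (342,217), the scale at (357,184) and the bar along (277,243)-(320,247). I'll enlarge it for pixel positions.

Run:
```python
from h import *
f=np.load('last_top.npz'); p=f['p'][155:265,260:420]; save(cv2.resize(p,None,fx=5,fy=5,interpolation=cv2.INTER_CUBIC),'top_crop.png')
```

```text
(no output)
```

View pics/top_crop.png

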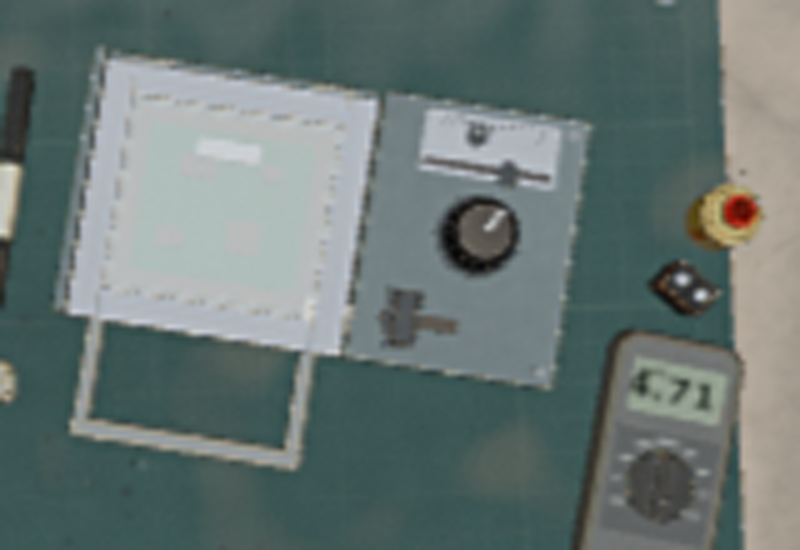

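The crop shows the knob at (480,234), the tab's upright at (403,318), the pointer near (508,172), the mark near (478,132) and the bar from (75,428) to (298,465). The right-hand deck corners are (590,122) and (550,387).

Run:
```python
from h import *
np.set_printoptions(precision=4,suppress=True)
def w(a,b,z): return world('top',260+a/5-.4,155+b/5-.4,z)
P={k:w(*v) for k,v in dict(knob=(480,234,.113),tab=(403,318,.099),barL=(77,428,.071),barR=(297,463,.071),ptr=(508,172,.075),mark=(478,132,.078),cb=(590,122,.07),cf=(550,387,.07),lb=(103,50,.07),lf=(57,310,.07),bott=(740,212,.094),bat=(685,285,.048),mmtop=(620,335,.042)).items()}
for k,v in P.items(): print(k,v)
for a,b in(('cf','cb'),('lf','lb')): d=P[b]-P[a]; print(np.arctan2(d[1],d[0]),np.linalg.norm(d))
for a,b in(('barR','barL'),('cb','lb'),('cf','lf')): d=P[b]-P[a]; print(np.arctan2(-d[0],d[1]),np.linalg.norm(d))
o=get_obs(); R=o['tcp_rot']; t=o['tool_pos']
print('to knob in tool',R.T@(P['knob']-t)*1000)
print(optics.get_calibration('wrist')['hand_eye'])
```

```text
knob [ 0.5516 -0.1193  0.113 ]
tab [ 0.5117 -0.0809  0.099 ]
barL [0.4611 0.0857 0.071 ]
barR [ 0.44   -0.0261  0.071 ]
ptr [ 0.5855 -0.1389  0.075 ]
mark [ 0.6062 -0.124   0.078 ]
cb [ 0.6106 -0.183   0.07  ]
cf [ 0.4747 -0.1568  0.07  ]
lb [0.6557 0.0681 0.07  ]
lf [0.5217 0.0948 0.07  ]
bott [ 0.56   -0.2525  0.094 ]
bat [ 0.5256 -0.2331  0.048 ]
mmtop [ 0.5004 -0.1988  0.042 ]
-0.1902404101327494 0.13841263902035855
-0.19651070851402302 0.1367005107096733
-0.18660678821621252 0.11377617061110969
-0.17771345648455628 0.25509394956807263
-0.18445512461170904 0.255935364956293
to knob in tool [ 443.4924 -275.4396  117.9255]
[[ 0.0011 -0.9505 -0.3108  0.0808]
 [ 1.      0.0007  0.0015 -0.0018]
 [-0.0012 -0.3108  0.9505 -0.1417]
 [ 0.      0.      0.      1.    ]]
```

Request:
apply_moves:
  targets:
    - {"x": 24.6,"y": -15.3}
    - {"x": 24.6,"y": -15.3}
    - {"x": 24.6,"y": -15.3}
    - {"x": 24.6,"y": -15.3}
    - {"x": 24.6,"y": -15.3}
    - {"x": 24.6,"y": -15.3}
    - {"x": 24.6,"y": -15.3}
    - {"x": 24.6,"y": -15.3}
    - {"x": 24.6,"y": -15.3}
    - {"x": 24.6,"y": -15.3}
    - {"x": 24.6,"y": -15.3}
    - {"x": 24.6,"y": -15.3}
    - {"x": 24.6,"y": -15.3}
    - {"x": 24.6,"y": -15.3}
    - {"x": 24.6,"y": -15.3}
    - {"x": 24.6,"y": -15.3}
    - {"x": 24.6,"y": -15.3}
    - {"x": 24.6,"y": -15.3}
    - {}
    - {}

```text
invalid input
```

Request:
apply_moves:
  targets:
    - {"spin": 0.107}
    - {"spin": 0.107}
    - {"spin": 0.107}
    - {"spin": 0.107}
    - {"spin": 0.107}
    - {"spin": 0.107}
    - {}
    - {}
    - {}

```text
invalid input
```

Run:
```python
from h import *
np.set_printoptions(precision=4,suppress=True)
p,d=cap('wrist'); save(p,'w1.png'); o=get_obs(); print(o['time'],o['tool_pos'],o['tcp_rot'],o['joint_pos'])
```

```text
0.15 [ 0.2738 -0.5615  0.2307] [[ 0.8988  0.4384 -0.0005]
 [ 0.4384 -0.8988  0.001 ]
 [-0.0001 -0.0011 -1.    ]] [ 1.0944  0.3327 -0.0646  1.4608  0.0216  1.3499 -0.0885]
```

View pics/w1.png

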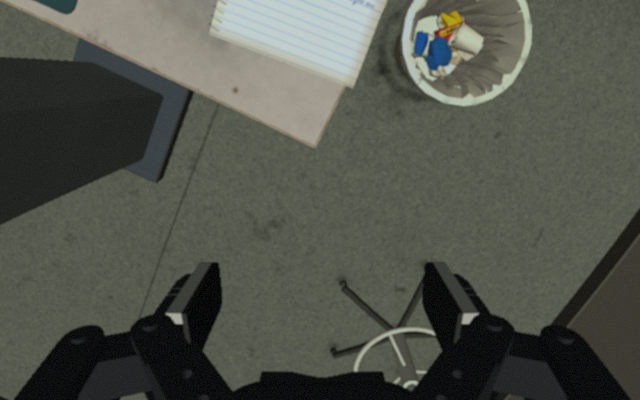

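The wrist view shows only the floor and bench edge, with the finger tips at about (205,270) and (435,270). The moves were refused, so I'll give every field in each row.

Request:
apply_moves:
  targets:
    - {"x": 24.6,"y": -15.3,"z": 0,"spin": 0,"grip": -1}
    - {"x": 24.6,"y": -15.3,"z": 0,"spin": 0,"grip": -1}
    - {"x": 24.6,"y": -15.3,"z": 0,"spin": 0,"grip": -1}
    - {"x": 24.6,"y": -15.3,"z": 0,"spin": 0,"grip": -1}
    - {"x": 24.6,"y": -15.3,"z": 0,"spin": 0,"grip": -1}
    - {"x": 24.6,"y": -15.3,"z": 0,"spin": 0,"grip": -1}
    - {"x": 24.6,"y": -15.3,"z": 0,"spin": 0,"grip": -1}
    - {"x": 24.6,"y": -15.3,"z": 0,"spin": 0,"grip": -1}
    - {"x": 24.6,"y": -15.3,"z": 0,"spin": 0,"grip": -1}
    - {"x": 24.6,"y": -15.3,"z": 0,"spin": 0,"grip": -1}
    - {"x": 24.6,"y": -15.3,"z": 0,"spin": 0,"grip": -1}
    - {"x": 24.6,"y": -15.3,"z": 0,"spin": 0,"grip": -1}
    - {"x": 24.6,"y": -15.3,"z": 0,"spin": 0,"grip": -1}
    - {"x": 24.6,"y": -15.3,"z": 0,"spin": 0,"grip": -1}
    - {"x": 24.6,"y": -15.3,"z": 0,"spin": 0,"grip": -1}
    - {"x": 24.6,"y": -15.3,"z": 0,"spin": 0,"grip": -1}
    - {"x": 24.6,"y": -15.3,"z": 0,"spin": 0,"grip": -1}
    - {"x": 24.6,"y": -15.3,"z": 0,"spin": 0,"grip": -1}
    - {"x": 0,"y": 0,"z": 0,"spin": 0,"grip": -1}
    - {"x": 0,"y": 0,"z": 0,"spin": 0,"grip": -1}

```text
time: 1.82
tool_pos: [0.5517, -0.1183, 0.2309]
tcp_rot: [[0.897, 0.441, -0.0], [0.441, -0.897, 0.001], [-0.0, -0.001, -1.0]]
ft_force: [0.0, -1.0, -0.4]
gripper_width: 1.0
gripper_force: 0.0
```

Now I'll spin to the fixture's yaw (-0.188) for the close look.

Request:
apply_moves:
  targets:
    - {"x": 0,"y": 0,"z": 0,"spin": 0.107,"grip": -1}
    - {"x": 0,"y": 0,"z": 0,"spin": 0.107,"grip": -1}
    - {"x": 0,"y": 0,"z": 0,"spin": 0.107,"grip": -1}
    - {"x": 0,"y": 0,"z": 0,"spin": 0.107,"grip": -1}
    - {"x": 0,"y": 0,"z": 0,"spin": 0.107,"grip": -1}
    - {"x": 0,"y": 0,"z": 0,"spin": 0.107,"grip": -1}
    - {"x": 0,"y": 0,"z": 0,"spin": 0,"grip": -1}
    - {"x": 0,"y": 0,"z": 0,"spin": 0,"grip": -1}
    - {"x": 0,"y": 0,"z": 0,"spin": 0,"grip": -1}

```text
time: 2.57
tool_pos: [0.551, -0.1208, 0.2313]
tcp_rot: [[0.983, -0.184, -0.0], [-0.184, -0.983, -0.0], [-0.0, 0.0, -1.0]]
ft_force: [-0.0, -0.5, -0.1]
gripper_width: 0.999
gripper_force: 0.0
```

Run:
```python
from h import *
np.set_printoptions(precision=4,suppress=True)
p,d=cap('wrist'); save(p,'w2.png'); o=get_obs(); print(o['time'],o['tool_pos'],o['tcp_rot'],o['joint_pos'])
```

```text
2.6167 [ 0.5511 -0.1206  0.2313] [[ 0.9828 -0.1849 -0.0001]
 [-0.1849 -0.9828 -0.0002]
 [-0.      0.0002 -1.    ]] [ 0.4449  0.221  -0.36    1.611   0.0799  1.3241 -1.6834]
```

View pics/w2.png

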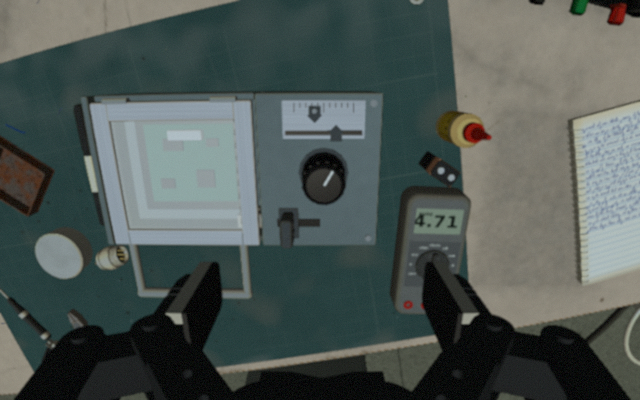

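The wrist view is aligned with the fixture: knob top at about (323,183), pointer tip near (336,127), mark tip near (315,121), tab at (288,225), and bar along row 295 from 137 to 250. I'll enlarge it.

Run:
```python
from h import *
f=np.load('last_wrist.npz'); save(cv2.resize(f['p'][92:242,255:390],None,fx=4,fy=4,interpolation=cv2.INTER_CUBIC),'w2c.png')
```

```text
(no output)
```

View pics/w2c.png

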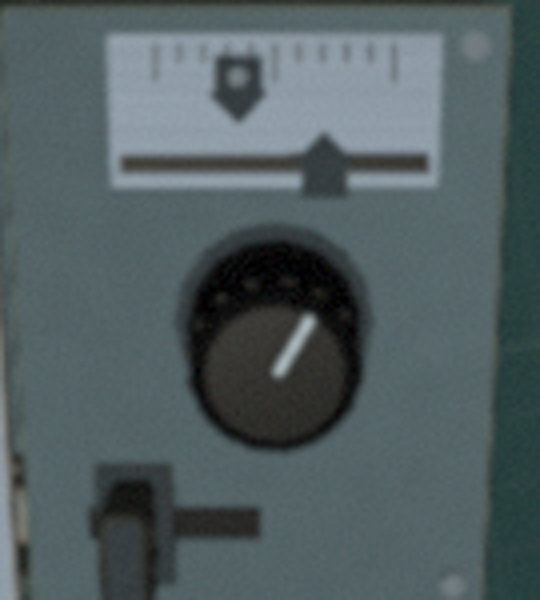

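The crop shows the pointer tip at (324,133), the mark tip at (238,122), the knob top centre at (277,374) and the tab top around x=128. The slot runs from (121,163) to (428,163).

Run:
```python
from h import *
np.set_printoptions(precision=4,suppress=True)
def w(a,b,z): return world('wrist',255+a/4-.375,92+b/4-.375,z)
P={k:w(*v) for k,v in dict(knob=(277,374,.113),ptr=(324,133,.076),mark=(238,122,.076),sl=(121,163,.071),sr=(428,163,.071),cb=(510,8,.07),cf=(483,598,.07)).items()}
P['barL']=world('wrist',136,294,.071);P['barR']=world('wrist',251,296,.071)
P['cl']=world('wrist',83,97,.07)
for a,b in((324,133),(238,122),(277,374),(300,60)): print('depth z',w(a,b,None)[2])
print(world('wrist',195,295))
for k,v in P.items(): print(k,v)
for a,b in(('sr','sl'),('barR','barL'),('cb','cl')): d=P[b]-P[a]; print(np.arctan2(-d[0],d[1]),np.linalg.norm(d))
d=P['cb']-P['cf']; print(np.arctan2(d[1],d[0]),np.linalg.norm(d))
y=np.array([np.sin(.187),np.cos(.187),0]); print('diff',(P['mark']-P['ptr'])@y*1000)
o=get_obs(); print('knob in tool',o['tcp_rot'].T@(P['knob']-o['tool_pos'])*1000)
```

```text
depth z 0.07243013021994149
depth z 0.07398174738636143
depth z 0.11312280444235345
depth z 0.06951219477446424
[ 0.5701 -0.0787  0.2712]
knob [ 0.5546 -0.1214  0.113 ]
ptr [ 0.5934 -0.1388  0.076 ]
mark [ 0.599  -0.1216  0.076 ]
sl [ 0.5946 -0.0953  0.071 ]
sr [ 0.5826 -0.1596  0.071 ]
cb [ 0.6111 -0.1814  0.07  ]
cf [ 0.4791 -0.1572  0.07  ]
barL [0.4645 0.089  0.071 ]
barR [ 0.4425 -0.027   0.071 ]
cl [0.6579 0.0692 0.07  ]
-0.18455819379244906 0.06536344590822676
-0.18795752403512409 0.1180909712089639
-0.18447940592892342 0.25485629673404214
-0.18080086365453327 0.1342147185192018
diff 17.878931093961313
knob in tool [  3.5826   0.0866 118.2798]
```

Request:
apply_moves:
  targets:
    - {"x": 2.5,"y": 0,"z": 0,"spin": 0,"grip": -1}
    - {"x": 0,"y": 0,"z": 15,"spin": 0.09,"grip": -1}
    - {"x": 0,"y": 0,"z": 15,"spin": 0.09,"grip": -1}
    - {"x": 0,"y": 0,"z": 15,"spin": 0.09,"grip": -1}
    - {"x": 0,"y": 0,"z": 15,"spin": 0.09,"grip": -1}
    - {"x": 0,"y": 0,"z": 15,"spin": 0.09,"grip": -1}
    - {"x": 0,"y": 0,"z": 15,"spin": 0,"grip": -1}
    - {"x": 0,"y": 0,"z": 15,"spin": 0,"grip": -1}
    - {"x": 0,"y": 0,"z": 15,"spin": 0,"grip": -1}
    - {"x": 0,"y": 0,"z": 15,"spin": 0,"grip": -1}
    - {"x": 0,"y": 0,"z": 15,"spin": 0,"grip": -1}
    - {"x": 0,"y": 0,"z": 0,"spin": 0,"grip": -1}
    - {"x": 0,"y": 0,"z": 0,"spin": 0,"grip": -1}
    - {"x": 0,"y": 0,"z": 0,"spin": 0,"grip": -1}

```text
time: 3.78
tool_pos: [0.5543, -0.1207, 0.0822]
tcp_rot: [[0.803, -0.595, 0.001], [-0.595, -0.803, -0.0], [0.001, -0.0, -1.0]]
ft_force: [0.4, -0.1, 0.7]
gripper_width: 0.998
gripper_force: 0.0
```

Request:
apply_moves:
  targets:
    - {"x": 0,"y": 0,"z": 0,"spin": 0,"grip": 1}
    - {"x": 0,"y": 0,"z": 0,"spin": 0,"grip": 1}
    - {"x": 0,"y": 0,"z": 0,"spin": 0,"grip": 1}
    - {"x": 0,"y": 0,"z": 0,"spin": 0,"grip": 1}
    - {"x": 0,"y": 0,"z": 0,"spin": 0,"grip": 1}
    - {"x": 0,"y": 0,"z": 0,"spin": 0,"grip": 1}
    - {"x": 0,"y": 0,"z": 0,"spin": 0,"grip": 1}
    - {"x": 0,"y": 0,"z": 0,"spin": 0,"grip": 1}
    - {"x": 0,"y": 0,"z": 0,"spin": 0,"grip": 1}
    - {"x": 0,"y": 0,"z": 0,"spin": 0,"grip": 1}
    - {"x": 0,"y": 0,"z": 0,"spin": 0,"grip": 1}
    - {"x": 0,"y": 0,"z": 0,"spin": 0,"grip": 1}

```text
time: 4.78
tool_pos: [0.5531, -0.1219, 0.0822]
tcp_rot: [[0.803, -0.597, -0.001], [-0.597, -0.803, -0.002], [0.0, 0.002, -1.0]]
ft_force: [-6.8, -2.0, 10.1]
gripper_width: 0.376
gripper_force: 59.3
```

Request:
apply_moves:
  targets:
    - {"x": 0,"y": 0,"z": 0,"spin": -0.09,"grip": 1}
    - {"x": 0,"y": 0,"z": 0,"spin": -0.09,"grip": 1}
    - {"x": 0,"y": 0,"z": 0,"spin": -0.09,"grip": 1}
    - {"x": 0,"y": 0,"z": 0,"spin": -0.09,"grip": 1}
    - {"x": 0,"y": 0,"z": 0,"spin": -0.09,"grip": 1}
    - {"x": 0,"y": 0,"z": 0,"spin": -0.09,"grip": 1}
    - {"x": 0,"y": 0,"z": 0,"spin": -0.09,"grip": 1}
    - {"x": 0,"y": 0,"z": 0,"spin": -0.09,"grip": 1}
    - {"x": 0,"y": 0,"z": 0,"spin": -0.09,"grip": 1}
    - {"x": 0,"y": 0,"z": 0,"spin": -0.09,"grip": 1}
    - {"x": 0,"y": 0,"z": 0,"spin": 0,"grip": 1}
    - {"x": 0,"y": 0,"z": 0,"spin": 0,"grip": 1}
    - {"x": 0,"y": 0,"z": 0,"spin": 0,"grip": 1}

```text
time: 5.87
tool_pos: [0.5529, -0.1228, 0.0822]
tcp_rot: [[0.966, 0.257, -0.001], [0.257, -0.966, -0.003], [-0.002, 0.002, -1.0]]
ft_force: [-7.7, -6.3, 9.3]
gripper_width: 0.373
gripper_force: 59.4
```

Run:
```python
from h import *
np.set_printoptions(precision=4,suppress=True)
p,d=cap('wrist'); save(p,'w3.png'); o=get_obs(); print(o['time'],o['tool_pos'],o['tcp_rot'],o['ft_force'],o['torque'])
```

```text
5.9167 [ 0.5529 -0.1228  0.0822] [[ 0.9664  0.2571 -0.0012]
 [ 0.2571 -0.9664 -0.0026]
 [-0.0019  0.0022 -1.    ]] [-8.3453 -5.1581 10.7847] [-1.0522  1.5844  0.0368]
```

View pics/w3.png

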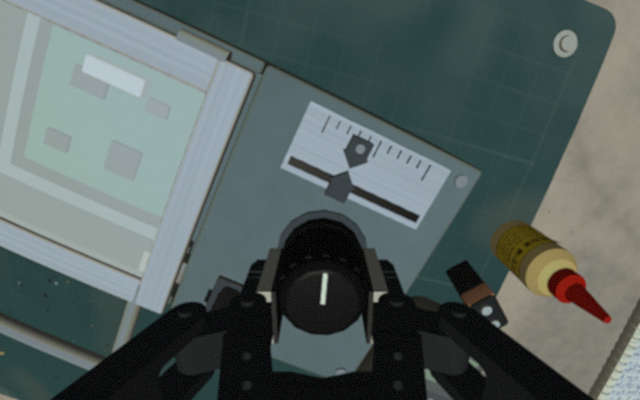

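The pointer tip (about (347,171)) now nearly meets the mark tip (about (352,167)). I'll enlarge it to judge the residual.

Run:
```python
from h import *
f=np.load('last_wrist.npz'); save(cv2.resize(f['p'][125:210,300:400],None,fx=7,fy=7,interpolation=cv2.INTER_CUBIC),'w3c.png')
```

```text
(no output)
```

View pics/w3c.png

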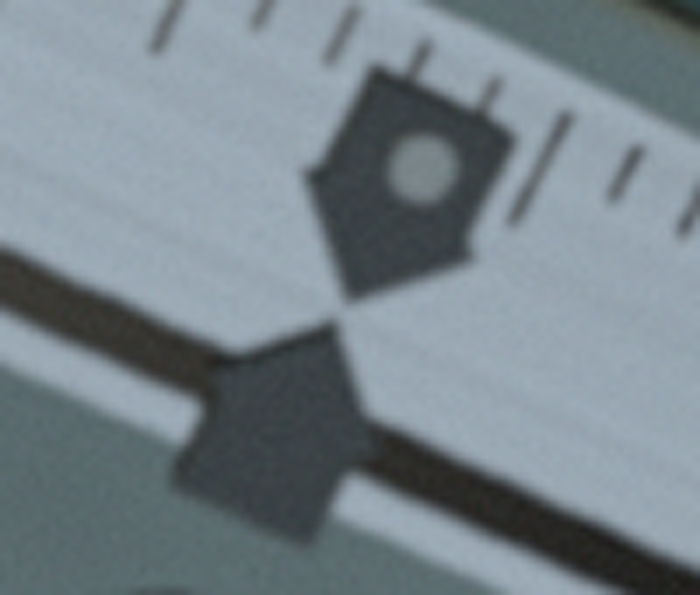

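Request:
apply_moves:
  targets:
    - {"x": 0,"y": 0,"z": 0,"spin": 0.012,"grip": 1}
    - {"x": 0,"y": 0,"z": 0,"spin": 0,"grip": 1}
    - {"x": 0,"y": 0,"z": 0,"spin": 0,"grip": 1}
    - {"x": 0,"y": 0,"z": 0,"spin": 0,"grip": -0.2}
    - {"x": 0,"y": 0,"z": 0,"spin": 0,"grip": -0.2}
    - {"x": 0,"y": 0,"z": 0,"spin": 0,"grip": -0.2}
    - {"x": 0,"y": 0,"z": 0,"spin": 0,"grip": -0.2}
    - {"x": 0,"y": 0,"z": 0,"spin": 0,"grip": -0.2}

```text
time: 6.58
tool_pos: [0.5538, -0.1203, 0.0813]
tcp_rot: [[0.969, 0.248, 0.0], [0.248, -0.969, 0.0], [0.0, -0.0, -1.0]]
ft_force: [-0.5, 0.6, -0.1]
gripper_width: 0.599
gripper_force: 0.0
```

Run:
```python
from h import *
p,d=cap('wrist'); a=cv2.resize(p[125:210,300:400],None,fx=7,fy=7,interpolation=cv2.INTER_CUBIC); save(a,'w4c.png')
o=get_obs(); print(o['ft_force'],o['gripper_width'],o['tool_pos'])
```

```text
[-0.08545062  0.57222965  0.54461233] 0.5986898649356954 [ 0.55377448 -0.12039754  0.08126374]
```

View pics/w4c.png

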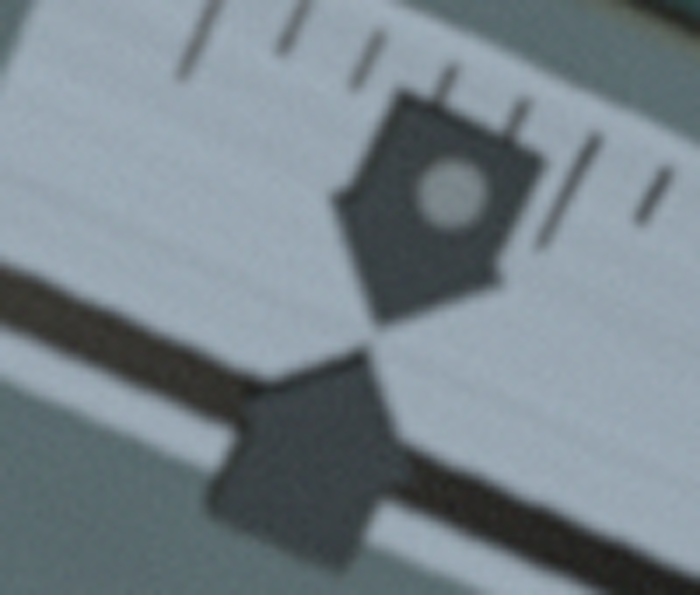

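The pointer and mark tips are at (364,350) and (379,326) in the crop, within about 0.2 mm along the scale. The knob is done, so I'll go up and over to the bar.

Request:
apply_moves:
  targets:
    - {"x": 0,"y": 0,"z": -20,"spin": 0,"grip": -0.2}
    - {"x": 0,"y": 0,"z": -20,"spin": 0,"grip": -0.2}
    - {"x": 0,"y": 0,"z": -20,"spin": 0,"grip": -0.2}
    - {"x": 0,"y": 0,"z": -20,"spin": 0,"grip": -0.2}
    - {"x": 0,"y": 0,"z": -20,"spin": 0,"grip": -0.2}
    - {"x": 0,"y": 0,"z": -20,"spin": 0,"grip": -0.2}
    - {"x": -8.7,"y": -24.5,"z": 0,"spin": 0,"grip": 0}
    - {"x": -8.7,"y": -24.5,"z": 0,"spin": 0,"grip": 0}
    - {"x": -8.7,"y": -24.5,"z": 0,"spin": 0,"grip": 0}
    - {"x": -8.7,"y": -24.5,"z": 0,"spin": 0,"grip": 0}
    - {"x": -8.7,"y": -24.5,"z": 0,"spin": 0,"grip": 0}
    - {"x": -8.7,"y": -24.5,"z": 0,"spin": 0,"grip": 0}
    - {"x": -8.7,"y": -24.5,"z": 0,"spin": 0,"grip": 0}

```text
time: 7.72
tool_pos: [0.4515, 0.0316, 0.2013]
tcp_rot: [[0.969, 0.247, 0.0], [0.247, -0.969, -0.0], [0.0, 0.0, -1.0]]
ft_force: [0.5, 0.5, 0.9]
gripper_width: 0.501
gripper_force: 0.0
```

Request:
apply_moves:
  targets:
    - {"x": 0,"y": 0,"z": 0,"spin": -0.0945,"grip": 0}
    - {"x": 0,"y": 0,"z": 0,"spin": -0.0945,"grip": 0}
    - {"x": 0,"y": 0,"z": 0,"spin": -0.0945,"grip": 0}
    - {"x": 0,"y": 0,"z": 0,"spin": -0.0945,"grip": 0}
    - {"x": 0,"y": 0,"z": 0,"spin": -0.0945,"grip": 0}
    - {"x": 0,"y": 0,"z": 0,"spin": -0.0945,"grip": 0}
    - {"x": 0,"y": 0,"z": 0,"spin": -0.0945,"grip": 0}
    - {"x": 0,"y": 0,"z": 0,"spin": -0.0945,"grip": 0}
    - {"x": 0,"y": 0,"z": 0,"spin": -0.0945,"grip": 0}
    - {"x": 0,"y": 0,"z": 0,"spin": -0.0945,"grip": 0}
    - {"x": 0,"y": 0,"z": 0,"spin": -0.0945,"grip": 0}
    - {"x": 0,"y": 0,"z": 0,"spin": -0.0945,"grip": 0}
    - {"x": 0,"y": 0,"z": 0,"spin": 0,"grip": 0}
    - {"x": 0,"y": 0,"z": 0,"spin": 0,"grip": 0}
    - {"x": 0,"y": 0,"z": 0,"spin": 0,"grip": 0}

```text
time: 8.97
tool_pos: [0.4523, 0.0306, 0.2013]
tcp_rot: [[0.189, 0.982, 0.0], [0.982, -0.189, -0.0], [-0.0, 0.0, -1.0]]
ft_force: [-0.6, 0.5, -1.1]
gripper_width: 0.497
gripper_force: 0.0
```

Run:
```python
from h import *
np.set_printoptions(precision=4,suppress=True)
p,d=cap('wrist'); save(p,'w5.png'); o=get_obs(); print(o['time'],o['tool_pos'],o['tcp_rot'],o['joint_pos'],o['ft_force'])
```

```text
9.0167 [0.4523 0.0306 0.2013] [[ 0.1884  0.9821  0.0001]
 [ 0.9821 -0.1884 -0.0001]
 [-0.      0.0001 -1.    ]] [ 0.4277  0.0029 -0.5891  1.906   0.0018  1.2331 -0.3514] [ 0.0204  0.3956 -0.6524]
```

View pics/w5.png

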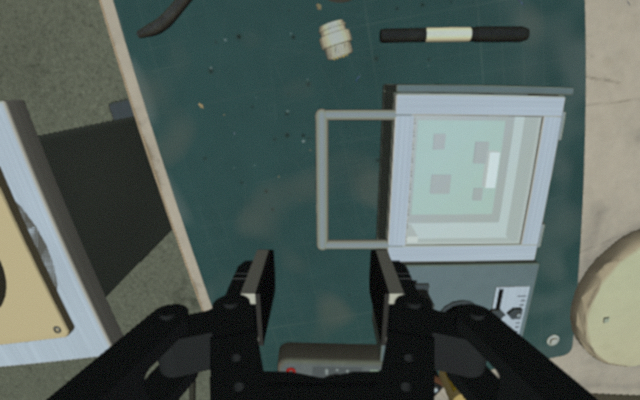

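The bar runs along column 322, rows 112 to 247, and the fixture front edge is near column 390. The fingers sit at columns 270 and 375, straddling the bar, so now I'll check the numbers.

Run:
```python
from h import *
np.set_printoptions(precision=4,suppress=True)
f=np.load('last_wrist.npz')
T=lambda u,v,z=None:f['R'].T@(world('wrist',u,v,z)-f['t'])*1000
for v in(130,180,230):
    g=f['d'][v,310:335]; print(v,g.round(3))
    print(T(322,v,.066))
print('arms',T(322,112,.066),T(322,247,.066),'front',T(388,180,.07))
```

```text
130 [0.341 0.341 0.342 0.34  0.341 0.275 0.274 0.272 0.273 0.272 0.272 0.271
 0.271 0.273 0.272 0.273 0.272 0.273 0.341 0.341 0.341 0.341 0.34  0.34
 0.341]
[ 45.1818   0.1631 135.3003]
180 [0.358 0.356 0.357 0.355 0.357 0.356 0.288 0.285 0.285 0.283 0.285 0.284
 0.283 0.285 0.284 0.286 0.286 0.287 0.355 0.356 0.356 0.356 0.356 0.357
 0.356]
[  4.7578   0.2155 135.3018]
230 [0.372 0.371 0.373 0.373 0.375 0.374 0.3   0.298 0.299 0.297 0.298 0.298
 0.297 0.298 0.296 0.298 0.299 0.301 0.373 0.372 0.372 0.374 0.372 0.374
 0.373]
[-39.4238   0.2732 135.3034]
arms [ 58.9675   0.1454 135.2998] [-55.468    0.2943 135.304 ] front [  5.9593  53.2286 131.3061]
```

Request:
apply_moves:
  targets:
    - {"x": 2,"y": 0,"z": 14,"spin": 0,"grip": 0}
    - {"x": 0,"y": 0,"z": 14,"spin": 0,"grip": 0}
    - {"x": 0,"y": 0,"z": 14,"spin": 0,"grip": 0}
    - {"x": 0,"y": 0,"z": 14,"spin": 0,"grip": 0}
    - {"x": 0,"y": 0,"z": 14,"spin": 0,"grip": 0}
    - {"x": 0,"y": 0,"z": 14,"spin": 0,"grip": 0}
    - {"x": 0,"y": 0,"z": 14,"spin": 0,"grip": 0}
    - {"x": 0,"y": 0,"z": 14,"spin": 0,"grip": 0}
    - {"x": 0,"y": 0,"z": 14,"spin": 0,"grip": 0}
    - {"x": 0,"y": 0,"z": 14,"spin": 0,"grip": 0}
    - {"x": 0,"y": 0,"z": 14,"spin": 0,"grip": 0}
    - {"x": 0,"y": 0,"z": 0,"spin": 0,"grip": 0}
    - {"x": 0,"y": 0,"z": 0,"spin": 0,"grip": 0}

```text
time: 10.1
tool_pos: [0.4523, 0.0326, 0.0471]
tcp_rot: [[0.187, 0.982, -0.001], [0.982, -0.187, 0.0], [-0.0, -0.001, -1.0]]
ft_force: [-0.1, -0.3, 0.0]
gripper_width: 0.505
gripper_force: 0.0
```

Request:
apply_moves:
  targets:
    - {"x": 0,"y": 0,"z": 0,"spin": 0,"grip": 1}
    - {"x": 0,"y": 0,"z": 0,"spin": 0,"grip": 1}
    - {"x": 0,"y": 0,"z": 0,"spin": 0,"grip": 1}
    - {"x": 0,"y": 0,"z": 0,"spin": 0,"grip": 1}
    - {"x": 0,"y": 0,"z": 0,"spin": 0,"grip": 1}
    - {"x": 0,"y": 0,"z": 0,"spin": 0,"grip": 1}
    - {"x": 0,"y": 0,"z": 0,"spin": 0,"grip": 1}
    - {"x": 0,"y": 0,"z": 0,"spin": 0,"grip": 1}
    - {"x": 0,"y": 0,"z": 0,"spin": 0,"grip": 1}
    - {"x": 0,"y": 0,"z": 0,"spin": 0,"grip": 1}

```text
time: 10.93
tool_pos: [0.4527, 0.0326, 0.0473]
tcp_rot: [[0.186, 0.983, 0.0], [0.983, -0.186, -0.0], [0.0, 0.0, -1.0]]
ft_force: [-1.4, 1.0, 2.2]
gripper_width: 0.089
gripper_force: 58.6
```

Request:
apply_moves:
  targets:
    - {"x": 0,"y": 0,"z": -1,"spin": 0,"grip": 1}
    - {"x": 0,"y": 0,"z": -1,"spin": 0,"grip": 1}
    - {"x": 0,"y": 0,"z": -1,"spin": 0,"grip": 1}
    - {"x": 0,"y": 0,"z": -1,"spin": 0,"grip": 1}
    - {"x": 0,"y": 0,"z": 0,"spin": 0,"grip": 1}
    - {"x": 0,"y": 0,"z": 0,"spin": 0,"grip": 1}

```text
time: 11.43
tool_pos: [0.4527, 0.0326, 0.0513]
tcp_rot: [[0.186, 0.983, 0.0], [0.983, -0.186, 0.0], [0.0, 0.0, -1.0]]
ft_force: [-0.5, 2.1, -2.5]
gripper_width: 0.091
gripper_force: 58.5
```

Request:
apply_moves:
  targets:
    - {"x": 0,"y": 0,"z": -1,"spin": 0,"grip": 1}
    - {"x": 0,"y": 0,"z": -1,"spin": 0,"grip": 1}
    - {"x": 0,"y": 0,"z": -1,"spin": 0,"grip": 1}
    - {"x": 0,"y": 0,"z": -1,"spin": 0,"grip": 1}
    - {"x": 0,"y": 0,"z": -1,"spin": 0,"grip": 1}
    - {"x": 0,"y": 0,"z": 0,"spin": 0,"grip": 1}
    - {"x": 0,"y": 0,"z": 0,"spin": 0,"grip": 1}

```text
time: 12.02
tool_pos: [0.4528, 0.0325, 0.0563]
tcp_rot: [[0.186, 0.983, 0.0], [0.983, -0.186, 0.0], [0.0, 0.0, -1.0]]
ft_force: [1.7, 2.8, -5.9]
gripper_width: 0.092
gripper_force: 58.5
```

Request:
apply_moves:
  targets:
    - {"x": 0,"y": 0,"z": -1,"spin": 0,"grip": 1}
    - {"x": 0,"y": 0,"z": -1,"spin": 0,"grip": 1}
    - {"x": 0,"y": 0,"z": -1,"spin": 0,"grip": 1}
    - {"x": 0,"y": 0,"z": 0,"spin": 0,"grip": 1}
    - {"x": 0,"y": 0,"z": 0,"spin": 0,"grip": 1}

```text
time: 12.43
tool_pos: [0.4528, 0.0325, 0.0584]
tcp_rot: [[0.186, 0.983, 0.0], [0.983, -0.186, 0.001], [0.001, 0.0, -1.0]]
ft_force: [10.4, 2.9, -20.8]
gripper_width: 0.092
gripper_force: 58.4
```

Run:
```python
from h import *
np.set_printoptions(precision=3,suppress=True)
o=get_obs(); print(o['ft_force'],o['torque'],o['tool_pos'])
p,d=cap('wrist'); 
# lid surface height: sample world z on lid frame
for u in (400,440,480,520): 
  print(u,[round(float(world('wrist',u,v)[2]),4) for v in (60,100,140,180)])
```

```text
[ 10.366   2.95  -20.845] [ 0.64  -1.857  0.022] [0.453 0.033 0.058]
400 [0.0001, -0.0007, -0.0002, -0.001]
440 [-0.0016, 0.0293, 0.035, 0.0411]
480 [-0.0014, 0.0698, 0.0743, 0.0751]
520 [0.0006, 0.0694, 0.0742, 0.0726]
```

The force jumped to 21 N after roughly 10 mm, so the catch is holding. I'll let the lid down, open the fingers, rise, and go over the tab.

Request:
apply_moves:
  targets:
    - {"x": 0,"y": 0,"z": 2,"spin": 0,"grip": 1}
    - {"x": 0,"y": 0,"z": 2,"spin": 0,"grip": 1}
    - {"x": 0,"y": 0,"z": 2,"spin": 0,"grip": 1}
    - {"x": 0,"y": 0,"z": 2,"spin": 0,"grip": 1}
    - {"x": 0,"y": 0,"z": 2,"spin": 0,"grip": 1}
    - {"x": 0,"y": 0,"z": 1,"spin": 0,"grip": 1}
    - {"x": 0,"y": 0,"z": 0,"spin": 0,"grip": 1}
    - {"x": 0,"y": 0,"z": 0,"spin": 0,"grip": 1}

```text
time: 13.15
tool_pos: [0.4527, 0.0326, 0.0484]
tcp_rot: [[0.186, 0.983, 0.0], [0.983, -0.186, -0.0], [-0.0, 0.0, -1.0]]
ft_force: [-1.4, 2.3, -0.3]
gripper_width: 0.091
gripper_force: 60.6
```

Request:
apply_moves:
  targets:
    - {"x": 0,"y": 0,"z": 0,"spin": 0,"grip": 0}
    - {"x": 0,"y": 0,"z": 0,"spin": 0,"grip": 0}
    - {"x": 0,"y": 0,"z": 0,"spin": 0,"grip": 0}
    - {"x": 0,"y": 0,"z": 0,"spin": 0,"grip": 0}
    - {"x": 0,"y": 0,"z": 0,"spin": 0,"grip": 0}
    - {"x": 0,"y": 0,"z": -15,"spin": 0,"grip": 0}
    - {"x": 0,"y": 0,"z": -15,"spin": 0,"grip": 0}
    - {"x": 0,"y": 0,"z": -15,"spin": 0,"grip": 0}
    - {"x": 0,"y": 0,"z": -15,"spin": 0,"grip": 0}
    - {"x": 0,"y": 0,"z": -15,"spin": 0,"grip": 0}
    - {"x": 0,"y": 0,"z": -15,"spin": 0,"grip": 0}
    - {"x": 0,"y": 0,"z": -15,"spin": 0,"grip": 0}
    - {"x": 0,"y": 0,"z": -15,"spin": 0,"grip": 0}
    - {"x": 0,"y": 0,"z": -15,"spin": 0,"grip": 0}
    - {"x": 0,"y": 0,"z": -15,"spin": 0,"grip": 0}

```text
time: 14.4
tool_pos: [0.4526, 0.0324, 0.1991]
tcp_rot: [[0.186, 0.983, 0.0], [0.983, -0.186, -0.0], [-0.0, 0.0, -1.0]]
ft_force: [0.2, -0.4, -0.6]
gripper_width: 0.498
gripper_force: 0.0
```

Request:
apply_moves:
  targets:
    - {"x": -20.1,"y": 15.8,"z": 0,"spin": 0,"grip": 0}
    - {"x": -20.1,"y": 15.8,"z": 0,"spin": 0,"grip": 0}
    - {"x": -20.1,"y": 15.8,"z": 0,"spin": 0,"grip": 0}
    - {"x": -20.1,"y": 15.8,"z": 0,"spin": 0,"grip": 0}
    - {"x": -20.1,"y": 15.8,"z": 0,"spin": 0,"grip": 0}
    - {"x": 0,"y": 0,"z": 0,"spin": 0.1125,"grip": 0}
    - {"x": 0,"y": 0,"z": 0,"spin": 0.1125,"grip": 0}
    - {"x": 0,"y": 0,"z": 0,"spin": 0.1125,"grip": 0}
    - {"x": 0,"y": 0,"z": 0,"spin": 0.1125,"grip": 0}
    - {"x": 0,"y": 0,"z": 0,"spin": 0.1125,"grip": 0}
    - {"x": 0,"y": 0,"z": 0,"spin": 0.1125,"grip": 0}
    - {"x": 0,"y": 0,"z": 0,"spin": 0.1125,"grip": 0}
    - {"x": 0,"y": 0,"z": 0,"spin": 0.1125,"grip": 0}
    - {"x": 0,"y": 0,"z": 0,"spin": 0.1125,"grip": 0}
    - {"x": 0,"y": 0,"z": 0,"spin": 0.1125,"grip": 0}
    - {"x": 0,"y": 0,"z": 0,"spin": 0.1125,"grip": 0}
    - {"x": 0,"y": 0,"z": 0,"spin": 0.1125,"grip": 0}
    - {"x": 0,"y": 0,"z": 0,"spin": 0.1125,"grip": 0}
    - {"x": 0,"y": 0,"z": 0,"spin": 0.1125,"grip": 0}

```text
time: 15.98
tool_pos: [0.5115, -0.081, 0.1982]
tcp_rot: [[0.981, -0.196, -0.0], [-0.196, -0.981, -0.0], [-0.0, 0.0, -1.0]]
ft_force: [1.2, 0.1, 0.7]
gripper_width: 0.495
gripper_force: 0.0
```

Request:
apply_moves:
  targets:
    - {"x": 0,"y": 0,"z": 0,"spin": 0,"grip": 0}
    - {"x": 0,"y": 0,"z": 0,"spin": 0,"grip": 0}

```text
time: 16.15
tool_pos: [0.5116, -0.0809, 0.1983]
tcp_rot: [[0.982, -0.187, -0.0], [-0.187, -0.982, -0.0], [-0.0, 0.0, -1.0]]
ft_force: [0.3, 0.2, -0.3]
gripper_width: 0.498
gripper_force: 0.0
```

```bash
cat > tab.py <<'E'
from h import *
np.set_printoptions(precision=4,suppress=True)
p,d=cap('wrist'); f=np.load('last_wrist.npz'); o=get_obs(); print(o['time'],o['tool_pos'],o['joint_pos'],o['ft_force'])
W=[]
for v in range(0,330):
  for u in range(200,420):
    if .13<d[v,u]<.33:
      x=world('wrist',u,v)
      if .094<x[2]<.104 and np.hypot(*(x[:2]-[.511,-.083]))<.032 : W.append(x)
W=np.array(W); T=(W-f['t'])@f['R']*1000; print(len(T),T.mean(0),np.percentile(T,[2,50,98],axis=0))
E
python3 tab.py
```

```text
16.2 [ 0.5116 -0.0809  0.1983] [ 0.4166  0.1426 -0.3775  1.7704  0.0555  1.239  -1.7334] [-0.4644  0.6182  0.4534]Traceback (most recent call last):
  File "tab.py", line 8, in <module>
    x=world('wrist',u,v)
  File "h.py", line 8, in world
    f=np.load(f'last_{n}.npz'); c=optics.get_calibration(n)
                                  ~~~~~~~~~~~~~~~~~~~~~~^^^
ValueError: time passes only in moves, steps and waits
```

```bash
cat > tab.py <<'E'
from h import *
np.set_printoptions(precision=4,suppress=True)
p,d=cap('wrist'); f=np.load('last_wrist.npz'); o=get_obs(); print(o['time'],o['tool_pos'],o['ft_force'])
c=optics.get_calibration('wrist'); K=np.array([[c['fx'],0,c['cx']],[0,c['fy'],c['cy']],[0,0,1.]])
u,v=np.meshgrid(np.arange(640.),np.arange(400.))
s=cv2.undistortPoints(np.stack([u,v],-1).reshape(-1,1,2),K,np.array([c['k1'],0,0,0.]))[:,0]
H=np.array(c['hand_eye']); T=(np.c_[s,np.ones(len(s))]*d.reshape(-1,1))@H[:3,:3].T+H[:3,3]
W=T@f['R'].T+f['t']; ok=(d.ravel()>.13)&(abs(W[:,2]-.099)<.005)&(np.hypot(W[:,0]-.511,W[:,1]+.083)<.033)
ok&=~((u.ravel()<260)&(v.ravel()>230))
T=T[ok]*1000; print(len(T),T.mean(0)); print(np.percentile(T,[2,50,98],axis=0)); print(np.percentile(np.c_[u.ravel(),v.ravel()][ok],[2,50,98],axis=0))
E
python3 tab.py
```

```text
16.25 [ 0.5116 -0.0809  0.1983] [-0.6122  0.9767 -0.3397]
494 [  1.9214  -0.8477 100.7736]
[[-10.7589  -5.9423  98.9859]
 [  1.9274  -0.8559 100.5291]
 [ 13.7286   4.2583 103.8511]]
[[316.   178.  ]
 [323.   194.  ]
 [330.   210.14]]
```

Request:
apply_moves:
  targets:
    - {"x": 1.5,"y": -0.8,"z": 11,"spin": 0,"grip": 0}
    - {"x": 0,"y": 0,"z": 15,"spin": 0,"grip": 0}
    - {"x": 0,"y": 0,"z": 15,"spin": 0,"grip": 0}
    - {"x": 0,"y": 0,"z": 15,"spin": 0,"grip": 0}
    - {"x": 0,"y": 0,"z": 15,"spin": 0,"grip": 0}
    - {"x": 0,"y": 0,"z": 15,"spin": 0,"grip": 0}
    - {"x": 0,"y": 0,"z": 15,"spin": 0,"grip": 0}
    - {"x": 0,"y": 0,"z": 10,"spin": 0,"grip": 0}
    - {"x": 0,"y": 0,"z": 10,"spin": 0,"grip": 0}
    - {"x": 0,"y": 0,"z": 0,"spin": 0,"grip": 0}
    - {"x": 0,"y": 0,"z": 0,"spin": 0,"grip": 0}
    - {"x": 0,"y": 0,"z": 0,"spin": 0,"grip": 1}
    - {"x": 0,"y": 0,"z": 0,"spin": 0,"grip": 1}
    - {"x": 0,"y": 0,"z": 0,"spin": 0,"grip": 1}
    - {"x": 0,"y": 0,"z": 0,"spin": 0,"grip": 1}
    - {"x": 0,"y": 0,"z": 0,"spin": 0,"grip": 1}
    - {"x": 0,"y": 0,"z": 0,"spin": 0,"grip": 1}
    - {"x": 0,"y": 0,"z": 0,"spin": 0,"grip": 1}
    - {"x": 0,"y": 0,"z": 0,"spin": 0,"grip": 1}

```text
time: 17.83
tool_pos: [0.5135, -0.0823, 0.0783]
tcp_rot: [[0.982, -0.191, 0.001], [-0.191, -0.982, -0.002], [0.001, 0.002, -1.0]]
ft_force: [-2.6, -6.1, 5.4]
gripper_width: 0.099
gripper_force: 59.2
```

Gripped on about 10 mm. Next I'll slide to the right (tool +y) by 17 mm, then creep to the stop.

Request:
apply_moves:
  targets:
    - {"x": 0,"y": 2,"z": 0,"spin": 0,"grip": 1}
    - {"x": 0,"y": 2,"z": 0,"spin": 0,"grip": 1}
    - {"x": 0,"y": 2,"z": 0,"spin": 0,"grip": 1}
    - {"x": 0,"y": 2,"z": 0,"spin": 0,"grip": 1}
    - {"x": 0,"y": 2,"z": 0,"spin": 0,"grip": 1}
    - {"x": 0,"y": 2,"z": 0,"spin": 0,"grip": 1}
    - {"x": 0,"y": 2,"z": 0,"spin": 0,"grip": 1}
    - {"x": 0,"y": 2,"z": 0,"spin": 0,"grip": 1}
    - {"x": 0,"y": 1,"z": 0,"spin": 0,"grip": 1}
    - {"x": 0,"y": 0,"z": 0,"spin": 0,"grip": 1}
    - {"x": 0,"y": 0,"z": 0,"spin": 0,"grip": 1}

```text
time: 18.75
tool_pos: [0.5108, -0.0966, 0.0783]
tcp_rot: [[0.982, -0.189, 0.002], [-0.189, -0.982, 0.0], [0.002, -0.001, -1.0]]
ft_force: [-0.9, 0.6, 6.1]
gripper_width: 0.105
gripper_force: 59.4
```

Request:
apply_moves:
  targets:
    - {"x": 0,"y": 1,"z": 0,"spin": 0,"grip": 1}
    - {"x": 0,"y": 1,"z": 0,"spin": 0,"grip": 1}
    - {"x": 0,"y": 0,"z": 0,"spin": 0,"grip": 1}
    - {"x": 0,"y": 0,"z": 0,"spin": 0,"grip": 1}

```text
time: 19.08
tool_pos: [0.5105, -0.0984, 0.0783]
tcp_rot: [[0.982, -0.189, 0.002], [-0.189, -0.982, 0.0], [0.002, -0.001, -1.0]]
ft_force: [-1.5, 1.7, 6.4]
gripper_width: 0.099
gripper_force: 59.4
```

Request:
apply_moves:
  targets:
    - {"x": 0,"y": 1,"z": 0,"spin": 0,"grip": 1}
    - {"x": 0,"y": 1,"z": 0,"spin": 0,"grip": 1}
    - {"x": 0,"y": 0,"z": 0,"spin": 0,"grip": 1}
    - {"x": 0,"y": 0,"z": 0,"spin": 0,"grip": 1}

```text
time: 19.42
tool_pos: [0.5102, -0.1001, 0.0783]
tcp_rot: [[0.982, -0.189, 0.002], [-0.189, -0.982, 0.001], [0.002, -0.001, -1.0]]
ft_force: [-0.7, 3.1, 5.7]
gripper_width: 0.104
gripper_force: 59.5
```

Request:
apply_moves:
  targets:
    - {"x": 0,"y": 1,"z": 0,"spin": 0,"grip": 1}
    - {"x": 0,"y": 1,"z": 0,"spin": 0,"grip": 1}
    - {"x": 0,"y": 0,"z": 0,"spin": 0,"grip": 1}
    - {"x": 0,"y": 0,"z": 0,"spin": 0,"grip": 1}

```text
time: 19.75
tool_pos: [0.5101, -0.1002, 0.0784]
tcp_rot: [[0.982, -0.188, 0.002], [-0.188, -0.982, 0.003], [0.002, -0.003, -1.0]]
ft_force: [1.1, 9.1, 6.5]
gripper_width: 0.102
gripper_force: 59.5
```

The tab is at its stop after 18 mm of travel. I'll release, rise, and go back to the bar.

Request:
apply_moves:
  targets:
    - {"x": 0,"y": 0,"z": 0,"spin": 0,"grip": 0}
    - {"x": 0,"y": 0,"z": 0,"spin": 0,"grip": 0}
    - {"x": 0,"y": 0,"z": 0,"spin": 0,"grip": 0}
    - {"x": 0,"y": 0,"z": 0,"spin": 0,"grip": 0}
    - {"x": 0,"y": 0,"z": 0,"spin": 0,"grip": 0}
    - {"x": 0,"y": 0,"z": -15,"spin": 0,"grip": 0}
    - {"x": 0,"y": 0,"z": -15,"spin": 0,"grip": 0}
    - {"x": 0,"y": 0,"z": -15,"spin": 0,"grip": 0}
    - {"x": 0,"y": 0,"z": -15,"spin": 0,"grip": 0}
    - {"x": 0,"y": 0,"z": -15,"spin": 0,"grip": 0}
    - {"x": 0,"y": 0,"z": -15,"spin": 0,"grip": 0}
    - {"x": 0,"y": 0,"z": -15,"spin": 0,"grip": 0}
    - {"x": 0,"y": 0,"z": -15,"spin": 0,"grip": 0}
    - {"x": 0,"y": 0,"z": 0,"spin": 0,"grip": 0}
    - {"x": 0,"y": 0,"z": 0,"spin": 0,"grip": 0}

```text
time: 21.0
tool_pos: [0.5092, -0.1032, 0.1977]
tcp_rot: [[0.982, -0.19, 0.001], [-0.19, -0.982, -0.001], [0.001, 0.0, -1.0]]
ft_force: [-0.5, -0.1, -0.0]
gripper_width: 0.501
gripper_force: 0.0
```

```bash
sed -i 's/-.511,W\[:,1\]+.083/-.508,W[:,1]+.101/' tab.py; python3 tab.py
python3 - <<'E'
from h import *
f=np.load('last_wrist.npz'); save(f['p'],'w6.png')
E
```

```text
21.05 [ 0.5087 -0.1031  0.1968] [-0.2179 -0.1168  0.1783]
497 [ -0.0335  -5.1235 100.126 ]
[[-12.6734 -10.3022  98.492 ]
 [  0.1612  -5.1625  99.8868]
 [ 11.8569  -0.1014 103.1465]]
[[310. 181.]
 [317. 197.]
 [324. 213.]]
```

Request:
apply_moves:
  targets:
    - {"x": -13.5,"y": -20,"z": 0,"spin": 0,"grip": 0}
    - {"x": -13.5,"y": -20,"z": 0,"spin": 0,"grip": 0}
    - {"x": -13.5,"y": -20,"z": 0,"spin": 0,"grip": 0}
    - {"x": -13.5,"y": -20,"z": 0,"spin": 0,"grip": 0}
    - {"x": -13.5,"y": -20,"z": 0,"spin": 0,"grip": 0}
    - {"x": -13.5,"y": -20,"z": 0,"spin": 0,"grip": 0}
    - {"x": 0,"y": 0,"z": 0,"spin": -0.1125,"grip": 0}
    - {"x": 0,"y": 0,"z": 0,"spin": -0.1125,"grip": 0}
    - {"x": 0,"y": 0,"z": 0,"spin": -0.1125,"grip": 0}
    - {"x": 0,"y": 0,"z": 0,"spin": -0.1125,"grip": 0}
    - {"x": 0,"y": 0,"z": 0,"spin": -0.1125,"grip": 0}
    - {"x": 0,"y": 0,"z": 0,"spin": -0.1125,"grip": 0}
    - {"x": 0,"y": 0,"z": 0,"spin": -0.1125,"grip": 0}
    - {"x": 0,"y": 0,"z": 0,"spin": -0.1125,"grip": 0}
    - {"x": 0,"y": 0,"z": 0,"spin": -0.1125,"grip": 0}
    - {"x": 0,"y": 0,"z": 0,"spin": -0.1125,"grip": 0}
    - {"x": 0,"y": 0,"z": 0,"spin": -0.1125,"grip": 0}
    - {"x": 0,"y": 0,"z": 0,"spin": -0.1125,"grip": 0}
    - {"x": 0,"y": 0,"z": 0,"spin": -0.1125,"grip": 0}
    - {"x": 0,"y": 0,"z": 0,"spin": -0.1125,"grip": 0}

```text
time: 22.72
tool_pos: [0.4515, 0.0301, 0.1961]
tcp_rot: [[0.181, 0.984, -0.002], [0.984, -0.181, 0.0], [-0.0, -0.002, -1.0]]
ft_force: [-0.4, 0.1, 1.4]
gripper_width: 0.5
gripper_force: 0.0
```

Request:
apply_moves:
  targets:
    - {"x": 0,"y": 0,"z": 0,"spin": 0,"grip": 0}
    - {"x": 0,"y": 0,"z": 0,"spin": 0,"grip": 0}

```text
time: 22.88
tool_pos: [0.4517, 0.0301, 0.1964]
tcp_rot: [[0.189, 0.982, -0.001], [0.982, -0.189, -0.0], [-0.0, -0.001, -1.0]]
ft_force: [0.0, -0.4, -0.6]
gripper_width: 0.503
gripper_force: 0.0
```

The tab moved 18 mm. Next I'll re-grip the bar.

Request:
apply_moves:
  targets:
    - {"x": 2.6,"y": 0.5,"z": 14.9,"spin": 0,"grip": 0}
    - {"x": 0,"y": 0,"z": 14.9,"spin": 0,"grip": 0}
    - {"x": 0,"y": 0,"z": 14.9,"spin": 0,"grip": 0}
    - {"x": 0,"y": 0,"z": 14.9,"spin": 0,"grip": 0}
    - {"x": 0,"y": 0,"z": 14.9,"spin": 0,"grip": 0}
    - {"x": 0,"y": 0,"z": 14.9,"spin": 0,"grip": 0}
    - {"x": 0,"y": 0,"z": 14.9,"spin": 0,"grip": 0}
    - {"x": 0,"y": 0,"z": 14.9,"spin": 0,"grip": 0}
    - {"x": 0,"y": 0,"z": 14.9,"spin": 0,"grip": 0}
    - {"x": 0,"y": 0,"z": 14.9,"spin": 0,"grip": 0}
    - {"x": 0,"y": 0,"z": 0,"spin": 0,"grip": 0}
    - {"x": 0,"y": 0,"z": 0,"spin": 0,"grip": 1}
    - {"x": 0,"y": 0,"z": 0,"spin": 0,"grip": 1}
    - {"x": 0,"y": 0,"z": 0,"spin": 0,"grip": 1}
    - {"x": 0,"y": 0,"z": 0,"spin": 0,"grip": 1}
    - {"x": 0,"y": 0,"z": 0,"spin": 0,"grip": 1}
    - {"x": 0,"y": 0,"z": 0,"spin": 0,"grip": 1}
    - {"x": 0,"y": 0,"z": 0,"spin": 0,"grip": 1}
    - {"x": 0,"y": 0,"z": 0,"spin": 0,"grip": 1}

```text
time: 24.47
tool_pos: [0.4528, 0.0329, 0.0485]
tcp_rot: [[0.186, 0.983, -0.0], [0.983, -0.186, -0.0], [-0.0, -0.0, -1.0]]
ft_force: [-4.6, 2.0, 1.4]
gripper_width: 0.088
gripper_force: 58.6
```

Run:
```python
import numpy as np
# arc steps in tool axes (y = fixture +x, z down), 5 deg each
a=np.radians(np.arange(0,61,5)); r=190
print(np.c_[np.degrees(a[1:]),np.diff(r*(1-np.cos(a))),-np.diff(r*np.sin(a))].round(1).tolist(), r*(1-np.cos(a[-1])),r*np.sin(a[-1]))
```

```text
[[5.0, 0.7, -16.6], [10.0, 2.2, -16.4], [15.0, 3.6, -16.2], [20.0, 5.0, -15.8], [25.0, 6.3, -15.3], [30.0, 7.7, -14.7], [35.0, 8.9, -14.0], [40.0, 10.1, -13.2], [45.0, 11.2, -12.2], [50.0, 12.2, -11.2], [55.0, 13.2, -10.1], [60.0, 14.0, -8.9]] 94.99999999999999 164.54482671904333
```

Request:
apply_moves:
  targets:
    - {"x": 0,"y": 0,"z": -4,"spin": 0,"grip": 1}
    - {"x": 0,"y": 0.3,"z": -6,"spin": 0,"grip": 1}
    - {"x": 0,"y": 0.4,"z": -6.6,"spin": 0,"grip": 1}
    - {"x": 0,"y": 0,"z": 0,"spin": 0,"grip": 1}
    - {"x": 0,"y": 0,"z": 0,"spin": 0,"grip": 1}

```text
time: 24.88
tool_pos: [0.4533, 0.0327, 0.0654]
tcp_rot: [[0.186, 0.983, -0.001], [0.983, -0.186, -0.0], [-0.0, -0.001, -1.0]]
ft_force: [-4.0, 3.0, -4.0]
gripper_width: 0.09
gripper_force: 58.7
```

It lifts freely: 17 mm at about 4 N. I'll continue along the arc.

Request:
apply_moves:
  targets:
    - {"x": 0,"y": 1,"z": -8.2,"spin": 0,"grip": 1}
    - {"x": 0,"y": 1.2,"z": -8.2,"spin": 0,"grip": 1}
    - {"x": 0,"y": 1.7,"z": -8.1,"spin": 0,"grip": 1}
    - {"x": 0,"y": 1.9,"z": -8.1,"spin": 0,"grip": 1}
    - {"x": 0,"y": 2.4,"z": -7.9,"spin": 0,"grip": 1}
    - {"x": 0,"y": 2.6,"z": -7.9,"spin": 0,"grip": 1}
    - {"x": 0,"y": 3.1,"z": -7.7,"spin": 0,"grip": 1}
    - {"x": 0,"y": 3.2,"z": -7.6,"spin": 0,"grip": 1}
    - {"x": 0,"y": 3.8,"z": -7.4,"spin": 0,"grip": 1}
    - {"x": 0,"y": 3.9,"z": -7.3,"spin": 0,"grip": 1}
    - {"x": 0,"y": 0,"z": 0,"spin": 0,"grip": 1}
    - {"x": 0,"y": 0,"z": 0,"spin": 0,"grip": 1}

```text
time: 25.88
tool_pos: [0.4762, 0.0284, 0.1445]
tcp_rot: [[0.185, 0.983, -0.004], [0.983, -0.185, -0.0], [-0.001, -0.004, -1.0]]
ft_force: [-16.9, 3.7, 7.9]
gripper_width: 0.091
gripper_force: 58.7
```

Request:
apply_moves:
  targets:
    - {"x": 0,"y": -1.5,"z": 0,"spin": 0,"grip": 1}
    - {"x": 0,"y": 0,"z": 0,"spin": 0,"grip": 1}
    - {"x": 0,"y": 0,"z": 0,"spin": 0,"grip": 1}

```text
time: 26.13
tool_pos: [0.4762, 0.0285, 0.1445]
tcp_rot: [[0.186, 0.983, -0.001], [0.983, -0.186, -0.0], [-0.0, -0.001, -1.0]]
ft_force: [-8.2, 3.3, 2.4]
gripper_width: 0.088
gripper_force: 58.9
```

Request:
apply_moves:
  targets:
    - {"x": 0,"y": 3.6,"z": -7,"spin": 0,"grip": 1}
    - {"x": 0,"y": 4.4,"z": -7,"spin": 0,"grip": 1}
    - {"x": 0,"y": 4.9,"z": -6.7,"spin": 0,"grip": 1}
    - {"x": 0,"y": 5.1,"z": -6.5,"spin": 0,"grip": 1}
    - {"x": 0,"y": 5.5,"z": -6.2,"spin": 0,"grip": 1}
    - {"x": 0,"y": 5.6,"z": -6,"spin": 0,"grip": 1}
    - {"x": 0,"y": 0,"z": 0,"spin": 0,"grip": 1}
    - {"x": 0,"y": 0,"z": 0,"spin": 0,"grip": 1}

```text
time: 26.8
tool_pos: [0.5047, 0.0231, 0.1849]
tcp_rot: [[0.186, 0.983, -0.001], [0.983, -0.186, -0.0], [-0.0, -0.001, -1.0]]
ft_force: [-14.3, 2.4, 10.0]
gripper_width: 0.091
gripper_force: 59.0
```

Request:
apply_moves:
  targets:
    - {"x": 0,"y": 4.6,"z": -6.6,"spin": 0,"grip": 1}
    - {"x": 0,"y": 5.6,"z": -6,"spin": 0,"grip": 1}
    - {"x": 0,"y": 6.4,"z": -5.2,"spin": 0,"grip": 1}
    - {"x": 0,"y": 6.6,"z": -5,"spin": 0,"grip": 1}
    - {"x": 0,"y": 6.8,"z": -4.6,"spin": 0,"grip": 1}
    - {"x": 0,"y": 7,"z": -4.4,"spin": 0,"grip": 1}
    - {"x": 0,"y": 0,"z": 0,"spin": 0,"grip": 1}
    - {"x": 0,"y": 0,"z": 0,"spin": 0,"grip": 1}
    - {"x": 0,"y": 0,"z": 0,"spin": 0,"grip": 1}

```text
time: 27.55
tool_pos: [0.5424, 0.0161, 0.2171]
tcp_rot: [[0.186, 0.983, 0.002], [0.983, -0.186, -0.0], [0.0, 0.002, -1.0]]
ft_force: [-9.1, 2.2, 11.3]
gripper_width: 0.086
gripper_force: 59.5
```

Run:
```python
from h import *
o=get_obs(); t=o['tool_pos']; d=t-np.array([.4528,.0327,.0479])
u=np.array([.983,-.186,0])
dx,dz=d@u,d[2]; print(dx,dz,np.degrees(np.arctan2(dz,.19-dx)),np.hypot(dz,.19-dx),o['ft_force'],o['time'],np.abs(o['qd']).max())
p,d=cap('wrist'); save(p,'w7.png'); p,d=cap('side'); save(p,'s7.png')
```

```text
0.09121230414584237 0.16916074168076653 59.71562156403742 0.1958937604370302 [-9.13631249  2.21323959 11.29582439] 27.55 0.003821057149060392
```

Request:
apply_moves:
  targets:
    - {"x": 0,"y": 1,"z": -2.4,"spin": 0,"grip": 1}
    - {"x": 0,"y": 0,"z": 0,"spin": 0,"grip": 1}
    - {"x": 0,"y": 0,"z": 0,"spin": 0,"grip": 1}
    - {"x": 0,"y": 0,"z": 0,"spin": 0,"grip": 1}
    - {"x": 0,"y": 0,"z": 0,"spin": 0,"grip": 1}

```text
time: 28.07
tool_pos: [0.5428, 0.0159, 0.2174]
tcp_rot: [[0.186, 0.983, 0.0], [0.983, -0.186, 0.0], [0.0, 0.0, -1.0]]
ft_force: [-3.7, 3.7, 2.1]
gripper_width: 0.089
gripper_force: 60.0
```

Run:
```python
from h import *
np.set_printoptions(precision=4,suppress=True)
u,v=np.meshgrid(np.arange(640.),np.arange(400.))
for n in('top','side'):
    p,d=cap(n); c=optics.get_calibration(n); K=np.array([[c['fx'],0,c['cx']],[0,c['fy'],c['cy']],[0,0,1.]])
    s=cv2.undistortPoints(np.stack([u,v],-1).reshape(-1,1,2),K,np.array([c['k1'],0,0,0.]))[:,0]
    W=((np.c_[s,np.ones(len(s))]*d.reshape(-1,1))-np.array(c['t']))@np.array(c['R'])
    a=.187; F=np.c_[(W[:,0]-.4528)*np.cos(a)-(W[:,1]-.0327)*np.sin(a),(W[:,0]-.4528)*np.sin(a)+(W[:,1]-.0327)*np.cos(a),W[:,2]]
    L=F[(d.ravel()>0)&(F[:,0]>.11)&(F[:,0]<.2)&(abs(F[:,1])<.08)&(F[:,2]>.08)&(F[:,2]<.21)]
    # robust line z = z0 + m (xh - x)
    best=max(((np.sum(abs((.19-L[:,0])*np.sin(t)-(L[:,2]-.066)*np.cos(t)-o)<.003),np.degrees(t),o) for t in np.radians(np.arange(45,75,.5)) for o in np.arange(-.015,.016,.002)),default=None)
    print(n,len(L),best)
o=get_obs(); print(o['tool_pos'],o['ft_force'],o['time'],np.abs(o['qd']).max())
save(p,'s8.png')
```

```text
top 182 (np.int64(177), np.float64(59.5), np.float64(-0.0009999999999999992))
side 920 (np.int64(802), np.float64(58.5), np.float64(-0.002999999999999999))
[0.5427 0.0159 0.2174] [-3.6842  3.9448  3.1557] 28.1667 0.0011447534909534303
```

View pics/s8.png

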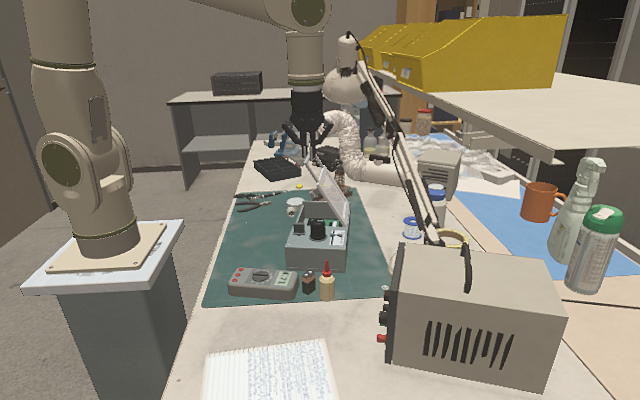

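The lid is open at about 59 degrees (edge from (348,222) to (320,170)), held by the gripper and still. The multimeter, battery and bottle are undisturbed, so I'll hand in.

```bash
python3 -c "
from h import *
print(order.close_job())"
```

```text
the job is handed in; nothing more can be done
None
```

The job is handed in at about 28 s: pointer within about 0.2 mm of the mark, catch felt holding and then released with the tab slid fully right (18 mm), and the lid held still by its bar at about 59°.

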